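Lock the drip-line strainer and put the water back on

ROBOT

A 6-joint arm with a two-finger parallel gripper is mounted at the origin on the work surface. World frame = base frame: x ahead of the robot, y to its left, z up, the work surface at z = 0. Lengths are in m, angles in rad, forces in N, time in s.
With the tool pointing down it reaches from about 0.25 to 0.85 m from the base axis. Payload 12.5 kg.
Tool frame: the origin (TCP) lies at the very end of the fingers, on their centre line; the grasp point (between the pads) lies 19 mm behind it; z points along the fingers, y is the line along which they close (so a half turn about z gives the same grasp; the last joint's range is limited). The gripper opens to 93 mm and grips with 3 to 60 N. Pads are 15 mm wide; open, the fingers measure 128 mm over their backs; the gripper's body (75 mm by 188 mm) begins 65 mm behind the grasp point.
Start: joints at [-1.229, 0.351, 1.652, -0, 1.139, -0.085], TCP at [0.228, -0.501, 0.193] pointing down, gripper open.
Joint ranges: [-2.75, 2.75], [-0.79, 2.1], [0.01, 2.65], [-1.57, 4.71], [0.07, 3.14], [-2.87, 2.87]. Speed limits (rad/s): [2.22, 2.22, 2.79, 3.14, 3.14, 3.14].

INTERFACE

Orientations are given as a 3x3 rotation matrix whose columns are the frame's x, y, z axes.
In Python, from plant import * gives the robot as it stands.
- The arm moves only by the tool play_rows, never from a script. Its argument "motion" is a list of rows, each an object of numbers: "tx", "ty", "tz": the shift along the tool's x, y, z each as a share of 0.3 m, from -1 to 1; "yaw": the turn about the tool's z as a share of 180 degrees, from -1 to 1; "grip": the opening, from 0 (shut) to 1 (fully open). In form: [{"tx": .., "ty": .., "tz": .., "yaw": .., "grip": ..}, ...]. A call has 1 to 10 rows; each row shifts and turns the commanded pose from where the row before left it, along the tool's axes as they then stand; what a row does not reach is not made up. A row lasts 1/10 s, in which the tool goes at most 50 mm and 8.59 degrees, less where a joint would pass 70% of its speed; a pose out of reach is approached as far as the arm can. A call with a number of a shift or a turn outside -1 to 1 is refused whole. A call with a gripper value outside its range is refused whole. The fingers move at their own pace and stop on an object; "grip_force" is the grip in N (left out, the last holds). Time passes only in rows, so rows that do not move let the fingers close. It gives the time, the measured TCP pose, the force, the opening and the grip force at its end, in the units of the state.
- get_state(): the state, without advancing time (a new reading comes with each control period).
- capture(name): name is "side" or "top"; returns (picture, depth): 480x640x3 uint8, red, green, blue; 480x640 float32, m along the optical axis (not along the pixel's ray), 0 where there is no reading.
- get_calibration(name): a dict with "fx", "fy", "cx", "cy" (pixels), "origin" and "attitude" of the camera in the world. Camera axes: x right, y up, looking along -z (the intrinsics and any distortion apply to the point x, -y, -z); pixel columns grow to the right and rows downward; lengths in m; the calibration is good to about 2 mm. A picture is of the moment at which its call begins. get_calibration takes no time and is no camera call.
- hand_in(): hands the job in; it is judged then, once.
The state is a dict: "clock": time; "joints": joint angles; "dq": joint speeds; "joint_efforts": joint torques, N m; "ee_pos": TCP position; "eef_rot": TCP orientation; "wrist_force": force on the tool from outside, world axes, zero at the start; "torque": the same for the moment, N m; "opening": finger opening in m; "grip_force": force on a finger pad.
Only numpy, scipy, OpenCV 4.12 (cv2) and the standard library are available. Lean on these libraries where they do the work, as an engineer would, in place of code of your own. Each camera call takes 0.05 s, during which the arm holds its last target. There are 200 camera calls.

TASK

The basket strainer on the greenhouse bench has been cleaned and its lid is back in place, but the lock collar is still undone. Turn the collar clockwise until its two lugs line up with the index bars on the pot, not short of them and not past them; only then open the ball valve beside it fully, so its handle lies along the pipe. Leave the plant, bottle, spare pot and brush where they are.

Things in the scene. Friction and masses are not known exactly. Their poses are not given: they have to be found in the camera images.
- unit: Strainer unit, fixed to the bench: plate 150 x 480 x 8 mm with, in line along y at 75 mm height, a hose and ball valve (-y side), the round grey strainer pot with clear lid (middle), a gauge (up to 145 mm high, 150 mm from the pot's axis) and a hose (+y side). Origin: bench level under the pot's axis; z up, y along the pipe from valve to gauge, x across it.
- pot_axis (a point): Point on the vertical axis of pot and collar, level with the top of the collar's ring, 134 mm above the bench. Axes as the unit's.
- mark_a (a point): Top of the pot's index bar on the unit's -x side: a fixed grey ear 22 mm long (radially) x 16 mm wide with a white line along it, just outside the collar, 78 mm from the pot's axis, 124 mm above the bench.
- mark_b (a point): The same index bar on the opposite, +x side of the pot.
- collar (a joint): Lock collar: black ring, 128 mm outside, 97 mm inside, with two opposite upright lugs. Its angle about the pot's axis, rad: 0 = lugs exactly at the index bars (A at A, B at B), locked; positive = anticlockwise from above, undone, stop at 1.2; negative = clockwise past the mark, stop at -0.25. Starts at 0.65 to 1.15. Friction 0.25 N m; stays where it is left.
- lug_a (a point): Centre of the upstanding part of the collar's lug A (the one towards the robot once locked), 55 mm from the pot's axis, 154 mm above the bench. Upright block 28 mm long radially, 14 mm thick tangentially, 40 mm above the ring (top at 174 mm), a white line along its top. Site x radial (-x outward at lug A), y tangential; turns with the collar.
- lug_b (a point): The same for the opposite lug B (+x points outward).
- valve (a joint): Angle of the ball valve's handle about its vertical stem, rad. 0: across the pipe, shut (stop); 1.571: along the pipe, fully open (stop); grows anticlockwise from above. Starts at 0 to 0.2. Friction 0.15 N m; stays where it is left.
- valve_grip (a point): Centre of the valve handle's bar, on the stem axis, 132 mm above the bench, 205 mm from the pot's axis on the unit's -y side. Black bar 86 mm long (point's x axis), 12 mm thick (y), 34 mm high (115 to 149 mm above the bench); a hub 30 mm wide beneath it reaches 119 mm, the valve body 102 mm.
- seedling: Bystander: a bean seedling in a dark green pot 120 mm wide, 115 mm high on a saucer 140 mm wide, soft leaves up to 270 mm high and 75 mm out. Origin: centre of its underside.
- nutrient: Bystander: a white bottle, 68 mm wide, 170 mm high. Origin: centre of its underside.
- spare_pot: Bystander: an empty small terracotta pot, 84 mm wide at the rim, 75 mm high. Origin: centre of its underside.
- brush: Bystander: a cleaning brush 180 mm long lying on the bench.

How it is judged:
On the way, in this order (a step that is already met when the one before it is completed fails the run):
1. the collar's lugs stand at the index bars (within 0.12 rad) with the valve still shut (value of joint collar between -0.12 and 0.12 rad and value of joint valve below 0.4 rad), for 0.3 s.
2. the valve is fully open (within 0.15 rad of along the pipe) (value of joint valve above 1.42 rad), for 0.2 s.
At the end, for the whole second after the job is handed in: The collar is within 0.12 rad of its locked mark, the valve handle within 0.15 rad of along the pipe, and the plant, bottle, spare pot and brush are within 30 mm of where they stood (value of joint collar between -0.12 and 0.12 rad and value of joint valve above 1.42 rad and distance of each of seedling, nutrient, spare_pot, brush from where it was at the start of the episode below 0.03 m); the robot touches nothing.
It fails at once if the valve is opened (beyond 0.4 rad) while the collar is not at its mark (value of joint valve above 0.4 rad and (value of joint collar above 0.2 rad or value of joint collar below -0.2 rad)).
It fails at once if the plant, bottle, spare pot or brush is shoved away or knocked over (distance of any of seedling, nutrient, spare_pot, brush from where it was at the start of the episode above 0.05 m or angle between any of seedling, nutrient's own z axis and vertical above 0.5 rad).
It also fails if it takes over 58 s, if anything falls off the work surface, if the arm or the gripper's body presses on something with over 40 N, if the wrist force passes 120 N, or if a joint passes its speed limit or range.

## Working session

There is one attempt and no reset: what is moved stays moved. The work goes in short steps, Python scripts to look and compute and a tool call to move; the robot and the scene stay as the last step left them, time stands still between calls to the robot, and variables do not carry over. Pictures are saved under pics/ and viewed, at most 10 in all, crops included, and the job is handed in when it is done.

Besides the shell and the picture viewer there is one more tool, called after "Emit:" as name(argument=value, ...), one argument or row to a line, values as JSON. play_rows: Moves the arm, as the interface text tells. Shift numbers are shares of 0.3 m and turn numbers shares of 180 degrees, none past 1 either way. Its arguments: {"type":"object","properties":{"motion":{"type":"array"},"grip_force":{"type":"number"}},"required":["motion"]}

```bash
mkdir -p pics; cat > h.py <<'E'
from plant import *
import numpy as np, cv2
def snap(n,f):
    im,d=capture(n); cv2.imwrite('pics/'+f+'.png',cv2.cvtColor(im,cv2.COLOR_RGB2BGR)); np.save('pics/'+f+'.npy',d); return im,d
def ray(n,u,v):
    c=get_calibration(n); d=np.array([(u-c['cx'])/c['fx'],-(v-c['cy'])/c['fy'],-1.]); return np.array(c['origin']),np.array(c['attitude'])@d
def onz(n,u,v,z):
    o,d=ray(n,u,v); return o+d*(z-o[2])/d[2]
E
python3 - <<'E'
from h import *
for n in('top','side'): snap(n,n+'0'); print(get_calibration(n))
s=get_state();print(s)
E
```

```text
{'fx': 442.67766787597316, 'fy': 442.67766787597316, 'cx': 318.1047663786524, 'cy': 239.89173714184673, 'origin': array([0.47116326, 0.04330458, 1.1696102 ]), 'attitude': array([[ 0.01123904,  0.9959123 , -0.08962347],
       [-0.9997768 ,  0.0095885 , -0.01882572],
       [-0.01788941,  0.08981505,  0.99579778]])}
{'fx': 458.6722615986483, 'fy': 458.6722615986483, 'cx': 318.5772442602972, 'cy': 247.49311327732, 'origin': array([0.2875759 , 1.01010594, 0.7845298 ]), 'attitude': array([[-0.96110127,  0.14574682, -0.23461076],
       [-0.27580933, -0.55139946,  0.78732957],
       [-0.01461346,  0.82141129,  0.57014905]])}
{'clock': 0.1, 'joints': array([-1.22859071e+00,  3.51201737e-01,  1.65236737e+00, -2.27841611e-06,
        1.13909235e+00, -8.46044831e-02]), 'dq': array([-1.16913269e-03, -5.71699322e-04,  8.38485394e-04,  8.02880152e-04,
       -5.84513256e-05, -1.59727405e-03]), 'joint_efforts': array([ 2.48900287e-03, -4.98025203e+01, -2.85703719e+01,  7.01588904e-02,
        2.39561254e-02, -5.11950793e-05]), 'ee_pos': array([ 0.22758864, -0.50032823,  0.19254189]), 'eef_rot': array([[ 9.10290521e-01,  4.13969850e-01, -3.60603502e-04],
       [ 4.13969998e-01, -9.10289969e-01,  1.00613756e-03],
       [ 8.82568652e-05, -1.06515652e-03, -9.99999429e-01]]), 'wrist_force': array([-0.0742116 , -0.55312161,  0.38301248]), 'torque': array([-0.01022216,  0.0362039 , -0.02557147]), 'grip_force': 0.0, 'opening': 0.09269331629650246}
```

View pics/top0.png

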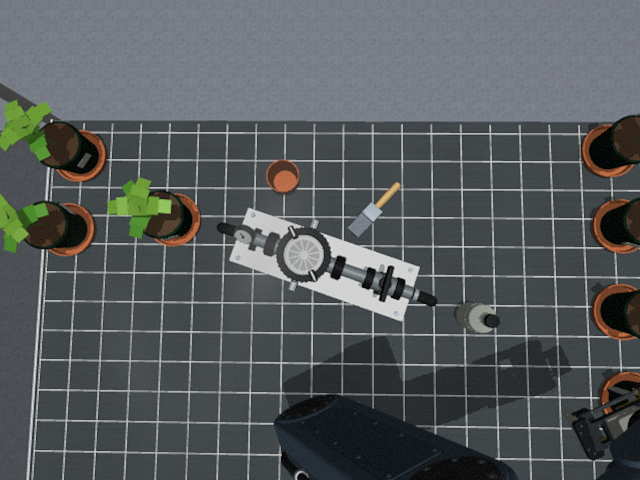

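View pics/side0.png

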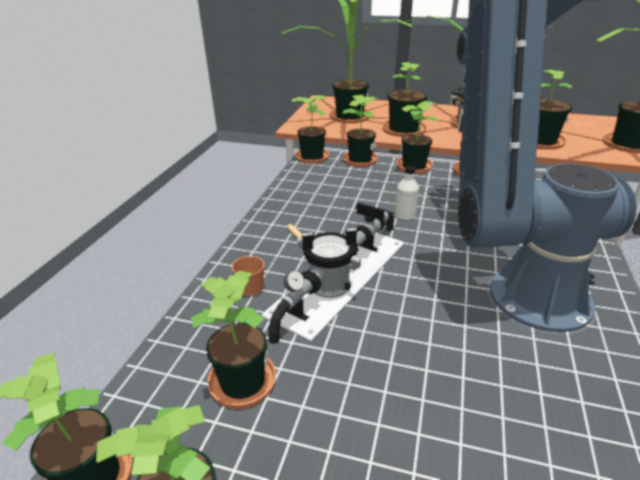

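The top view shows the pot at about (303,254), the index bars at (315,224) and (292,286), and the valve handle at (386,283). The bottle is at (478,318) and the brush at (375,210). I'll zoom in on the unit.

```bash
python3 - <<'E'
from h import *
im=cv2.imread('pics/top0.png')[200:330,220:440]
cv2.imwrite('pics/crop0.png',cv2.resize(im,None,fx=3.6,fy=3.6,interpolation=cv2.INTER_CUBIC))
E
```

```text
(no output)
```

View pics/crop0.png

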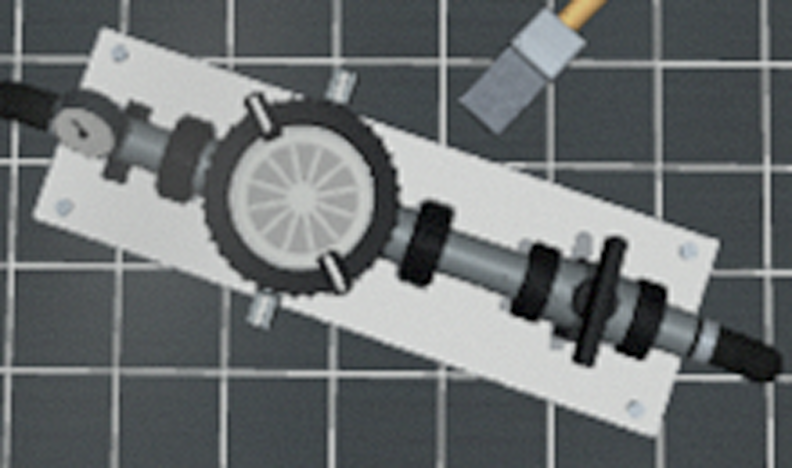

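The crop shows index-bar lines at (341,85) and (263,310), lug lines at (259,115) and (333,271), and handle ends at (617,240) and (583,360).

```bash
python3 - <<'E'
from h import *
P=lambda u,v,z: onz('top',220+u/3.6,200+v/3.6,z)
mb,ma=P(341,85,.124),P(263,310,.124); lb,la=P(259,115,.174),P(333,271,.174); h1,h2=P(617,240,.149),P(583,360,.149)
ang=lambda a,b: np.arctan2(*(b-a)[1::-1])
print('marks',ma,mb,(ma+mb)/2,np.linalg.norm(ma-mb),ang(ma,mb))
print('lugs',la,lb,(la+lb)/2,np.linalg.norm(la-lb),ang(la,lb))
print('valve',h1,h2,(h1+h2)/2,np.linalg.norm(h1-h2),ang(h2,h1))
# refine axis: plate corners z=.008
c=[P(*p,.008) for p in((103,28),(35,217),(655,436),(719,240))]
print(np.mean(c,0)); print(ang(c[2],c[1]),ang(c[3],c[0]),ang(c[1],c[0]))
for p in((338,202),):pass
print('bottle top',onz('top',491,321,.17),'pot',onz('top',283,172,.075),'brush',onz('top',360,228,.02),onz('top',396,185,.02))
E
```

```text
marks [0.45555002 0.120773   0.124     ] [0.60409844 0.07156144 0.124     ] [0.52982423 0.09616722 0.124     ] 0.15648773408751987 -0.31990412302861687
lugs [0.48096454 0.07380332 0.174     ] [0.57826896 0.12158003 0.174     ] [0.52961675 0.09769167 0.174     ] 0.10840094189940376 0.4564237237293238
valve [ 0.50292143 -0.10636784  0.149     ] [ 0.42674237 -0.08461     0.149     ] [ 0.4648319  -0.09548892  0.149     ] 0.07922533204768592 -0.2782073736218105
[0.51361997 0.04850889 0.008     ]
1.24496510009843 1.2471243697173546 -0.3194171278163195
bottle top [ 0.38440709 -0.3229143   0.17      ] pot [0.74070823 0.15446129 0.075     ] brush [ 0.60684189 -0.04396198  0.02      ] [ 0.72148886 -0.13814302  0.02      ]
```

```bash
cat >> h.py <<'E'
def go(x,y,z,yx):
    s=get_state(); R=s['eef_rot']; d=R.T@(np.array([x,y,z])-s['ee_pos'])
    a=np.arctan2(R[1,0],R[0,0]); print('clock',s['clock'],'tool mm',(d*1000).round(1),'share',(d/.3).round(4),'yaw share (first shift, then yaw)',round(-(yx-a)/np.pi,4),'F',s['wrist_force'].round(1),'open',round(s['opening'],4))
E
python3 -c "
from h import *
go(.4806,.073,.25,.456)"
```

```text
clock 0.1 tool mm [ 467.7 -417.2  -57. ] share [ 1.5589 -1.3907 -0.1899] yaw share (first shift, then yaw) -0.0093 F [-0.1 -0.6  0.4] open 0.0927
```

Emit:
play_rows(
  motion=[
    {"tx": 0,"ty": 0,"tz": -0.1,"yaw": 0,"grip": 1},
    {"tx": 0,"ty": 0,"tz": -0.1,"yaw": 0,"grip": 0.55},
  ],
)

```text
clock: 0.3
ee_pos: [0.2275, -0.5001, 0.253]
eef_rot: [[0.91, 0.414, -0.001], [0.414, -0.91, 0.002], [0.0, -0.002, -1.0]]
wrist_force: [0.4, -0.2, 1.1]
opening: 0.089
grip_force: 0.0
```

Emit:
play_rows(
  motion=[
    {"tx": 0.078,"ty": -0.07,"tz": 0,"yaw": 0,"grip": 0.55},
    {"tx": 0.078,"ty": -0.07,"tz": 0,"yaw": 0,"grip": 0.55},
    {"tx": 0.078,"ty": -0.07,"tz": 0,"yaw": 0,"grip": 0.55},
    {"tx": 0.078,"ty": -0.07,"tz": 0,"yaw": 0,"grip": 0.55},
    {"tx": 0.078,"ty": -0.07,"tz": 0,"yaw": 0,"grip": 0.55},
    {"tx": 0.078,"ty": -0.07,"tz": 0,"yaw": 0,"grip": 0.55},
    {"tx": 0.078,"ty": -0.07,"tz": 0,"yaw": 0,"grip": 0.55},
    {"tx": 0.078,"ty": -0.07,"tz": 0,"yaw": 0,"grip": 0.55},
    {"tx": 0.078,"ty": -0.07,"tz": 0,"yaw": 0,"grip": 0.55},
    {"tx": 0.078,"ty": -0.07,"tz": 0,"yaw": 0,"grip": 0.55},
  ],
)

```text
clock: 1.3
ee_pos: [0.3539, -0.2113, 0.2529]
eef_rot: [[0.91, 0.414, -0.0], [0.414, -0.91, 0.0], [-0.0, -0.0, -1.0]]
wrist_force: [-0.2, -0.4, 0.7]
opening: 0.0509
grip_force: 0.0
```

Emit:
play_rows(
  motion=[
    {"tx": 0.078,"ty": -0.07,"tz": 0,"yaw": 0,"grip": 0.55},
    {"tx": 0.078,"ty": -0.07,"tz": 0,"yaw": 0,"grip": 0.55},
    {"tx": 0.078,"ty": -0.07,"tz": 0,"yaw": 0,"grip": 0.55},
    {"tx": 0.078,"ty": -0.07,"tz": 0,"yaw": 0,"grip": 0.55},
    {"tx": 0.078,"ty": -0.07,"tz": 0,"yaw": 0,"grip": 0.55},
    {"tx": 0.078,"ty": -0.07,"tz": 0,"yaw": 0,"grip": 0.55},
    {"tx": 0.078,"ty": -0.07,"tz": 0,"yaw": 0,"grip": 0.55},
    {"tx": 0.078,"ty": -0.07,"tz": 0,"yaw": 0,"grip": 0.55},
    {"tx": 0,"ty": 0,"tz": 0,"yaw": 0,"grip": 0.55},
    {"tx": 0,"ty": 0,"tz": 0,"yaw": 0,"grip": 0.55},
  ],
)

```text
clock: 2.3
ee_pos: [0.4544, 0.018, 0.2527]
eef_rot: [[0.91, 0.415, -0.001], [0.415, -0.91, -0.0], [-0.001, -0.0, -1.0]]
wrist_force: [0.4, 0.0, -0.6]
opening: 0.0513
grip_force: 0.0
```

```bash
python3 -c "
from h import *
go(.4806,.073,.142,.456)"
```

```text
clock 2.3 tool mm [ 46.8 -39.1 110.7] share [ 0.1559 -0.1303  0.3689] yaw share (first shift, then yaw) -0.0088 F [ 0.4  0.  -0.6] open 0.0513
```

Emit:
play_rows(
  motion=[
    {"tx": 0.078,"ty": -0.065,"tz": 0,"yaw": 0,"grip": 0.55},
    {"tx": 0.078,"ty": -0.065,"tz": 0,"yaw": -0.009,"grip": 0.55},
    {"tx": 0,"ty": 0,"tz": 0.09,"yaw": 0,"grip": 0.55},
    {"tx": 0,"ty": 0,"tz": 0.09,"yaw": 0,"grip": 0.55},
    {"tx": 0,"ty": 0,"tz": 0,"yaw": 0,"grip": 0.55},
  ],
)

```text
clock: 2.8
ee_pos: [0.4791, 0.0717, 0.1963]
eef_rot: [[0.899, 0.439, -0.006], [0.439, -0.899, -0.0], [-0.005, -0.002, -1.0]]
wrist_force: [-0.4, -1.0, 0.2]
opening: 0.051
grip_force: 0.0
```

```bash
python3 - <<'E'
from h import *
go(.4806,.073,.142,.456)
im,d=snap('top','t1'); im2,d2=snap('side','s1')
a=cv2.imread('pics/t1.png')[210:310,240:360]; b=cv2.imread('pics/s1.png')[180:300,270:390]
cv2.imwrite('pics/c1.png',np.hstack([cv2.resize(a,(400,400)),cv2.resize(b,(400,400))]))
E
```

```text
clock 2.8 tool mm [ 2.2 -0.4 54.3] share [ 0.0073 -0.0013  0.1811] yaw share (first shift, then yaw) -0.0006 F [-0.4 -1.   0.2] open 0.051
```

View pics/c1.png

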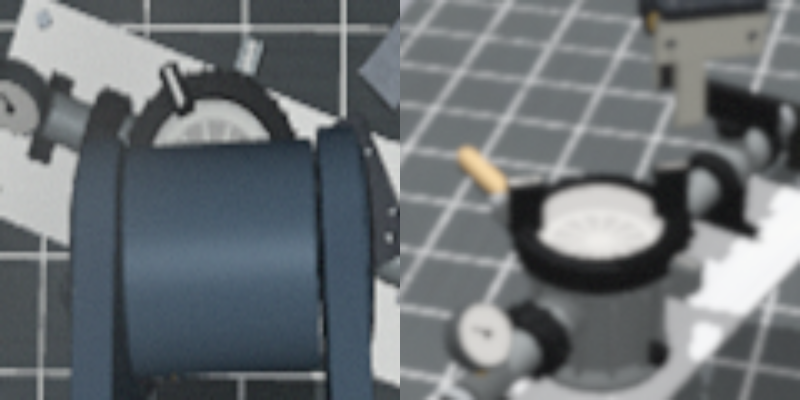

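The gripper sits over lug A and the side view shows its near finger at (690,90). Lug B stays visible from above at (172,88). I'll descend and grip.

Emit:
play_rows(
  motion=[
    {"tx": 0.003,"ty": 0,"tz": 0.06,"yaw": 0,"grip": 0.55},
    {"tx": 0,"ty": 0,"tz": 0.06,"yaw": 0,"grip": 0.55},
    {"tx": 0,"ty": 0,"tz": 0.055,"yaw": 0,"grip": 0.55},
    {"tx": 0,"ty": 0,"tz": 0,"yaw": 0,"grip": 0.55},
    {"tx": 0,"ty": 0,"tz": 0,"yaw": 0,"grip": 0.1},
    {"tx": 0,"ty": 0,"tz": 0,"yaw": 0,"grip": 0},
    {"tx": 0,"ty": 0,"tz": 0,"yaw": 0,"grip": 0},
    {"tx": 0,"ty": 0,"tz": 0,"yaw": 0,"grip": 0},
    {"tx": 0,"ty": 0,"tz": 0,"yaw": 0,"grip": 0},
  ],
  grip_force=20,
)

```text
clock: 3.8
ee_pos: [0.482, 0.0731, 0.1468]
eef_rot: [[0.898, 0.44, 0.0], [0.44, -0.898, 0.0], [0.0, 0.0, -1.0]]
wrist_force: [-0.0, -0.8, -0.7]
opening: 0.0156
grip_force: 0.0
```

```bash
python3 - <<'E'
from h import *
go(.4806,.073,.142,.456)
# target: arc to -0.321, 10 rows; tool-frame step after each row
th0,th1,n,r=.456,-.321,10,.055
dt=(th1-th0)/n
c=np.array([.530,.0972]); p=lambda t:c-r*np.array([np.cos(t),np.sin(t)])
d=p(th0+dt)-p(th0); x=np.array([np.cos(th0),np.sin(th0)]); y=np.array([np.sin(th0),-np.cos(th0)])
print('step share',d@x/.3,d@y/.3,'yaw',-dt/np.pi,'end',p(th1))
E
```

```text
clock 3.8 tool mm [-1.3 -0.5  4.8] share [-0.0044 -0.0018  0.0161] yaw share (first shift, then yaw) -0.0003 F [-0.  -0.8 -0.7] open 0.0156
step share 0.0005531398771535682 -0.014230670793487766 yaw 0.024732678156480538 end [0.47780938 0.11455336]
```

Emit:
play_rows(
  motion=[
    {"tx": -0.004,"ty": 0,"tz": 0.013,"yaw": 0,"grip": 0},
    {"tx": 0,"ty": 0,"tz": 0,"yaw": 0,"grip": 0},
    {"tx": 0,"ty": 0,"tz": 0,"yaw": 0,"grip": 0},
  ],
)

```text
clock: 4.1
ee_pos: [0.4823, 0.073, 0.1443]
eef_rot: [[0.898, 0.439, 0.004], [0.439, -0.898, 0.001], [0.004, 0.001, -1.0]]
wrist_force: [-0.3, 1.7, 14.2]
opening: 0.0137
grip_force: 20.0
```

Emit:
play_rows(
  motion=[
    {"tx": 0.0006,"ty": -0.0142,"tz": 0,"yaw": 0.0247,"grip": 0},
    {"tx": 0.0006,"ty": -0.0142,"tz": 0,"yaw": 0.0247,"grip": 0},
    {"tx": 0.0006,"ty": -0.0142,"tz": 0,"yaw": 0.0247,"grip": 0},
  ],
)

```text
clock: 4.4
ee_pos: [0.4783, 0.0845, 0.1443]
eef_rot: [[0.976, 0.218, 0.004], [0.218, -0.976, -0.0], [0.004, 0.001, -1.0]]
wrist_force: [0.2, -2.3, 15.0]
opening: 0.0135
grip_force: 20.1
```

```bash
python3 - <<'E'
from h import *
go(.4778,.1146,.142,-.321); s=get_state(); print(s['grip_force'],s['torque'].round(2),s['ee_pos'])
E
```

```text
clock 4.4 tool mm [  6.1 -29.5   2.3] share [ 0.0203 -0.0983  0.0077] yaw share (first shift, then yaw) 0.172 F [ 0.2 -2.3 15. ] open 0.0135
20.05712002515793 [-0.49 -0.11  0.09] [0.47825342 0.08448031 0.14433652]
```

Emit:
play_rows(
  motion=[
    {"tx": 0.0006,"ty": -0.0142,"tz": -0.006,"yaw": 0.0247,"grip": 0},
    {"tx": 0.0006,"ty": -0.0142,"tz": 0,"yaw": 0.0247,"grip": 0},
    {"tx": 0.0006,"ty": -0.0142,"tz": 0,"yaw": 0.0247,"grip": 0},
    {"tx": 0.0006,"ty": -0.0142,"tz": 0,"yaw": 0.0247,"grip": 0},
    {"tx": 0.0006,"ty": -0.0142,"tz": 0,"yaw": 0.0247,"grip": 0},
    {"tx": 0.0006,"ty": -0.0142,"tz": 0,"yaw": 0.0247,"grip": 0},
    {"tx": 0.0006,"ty": -0.0142,"tz": 0,"yaw": 0.0247,"grip": 0},
    {"tx": 0,"ty": 0,"tz": 0,"yaw": 0,"grip": 0},
    {"tx": 0,"ty": 0,"tz": 0,"yaw": 0,"grip": 0},
  ],
)

```text
clock: 5.3
ee_pos: [0.4794, 0.1142, 0.1446]
eef_rot: [[0.949, -0.315, 0.003], [-0.315, -0.949, 0.0], [0.003, -0.001, -1.0]]
wrist_force: [6.1, 0.0, -3.9]
opening: 0.0136
grip_force: 20.0
```

```bash
python3 - <<'E'
from h import *
go(.4778,.1146,.142,-.321); s=get_state(); print(s['grip_force'],s['torque'].round(2),s['ee_pos'])
p=s['ee_pos']; print('collar est',np.arctan2(.0972-p[1],.530-p[0])+.321)
snap('top','t2')
a=cv2.imread('pics/t2.png')[205:305,250:370]
cv2.imwrite('pics/c2.png',cv2.resize(a,None,fx=6,fy=6,interpolation=cv2.INTER_CUBIC))
E
```

```text
clock 5.3 tool mm [-1.7  0.1  2.6] share [-0.0056  0.0005  0.0086] yaw share (first shift, then yaw) 0.0001 F [ 6.1  0.  -3.9] open 0.0136
20.02357006072998 [ 0.21 -1.13  0.15] [0.47943492 0.11420745 0.14459084]
collar est -0.0034610549757984055
```

View pics/c2.png

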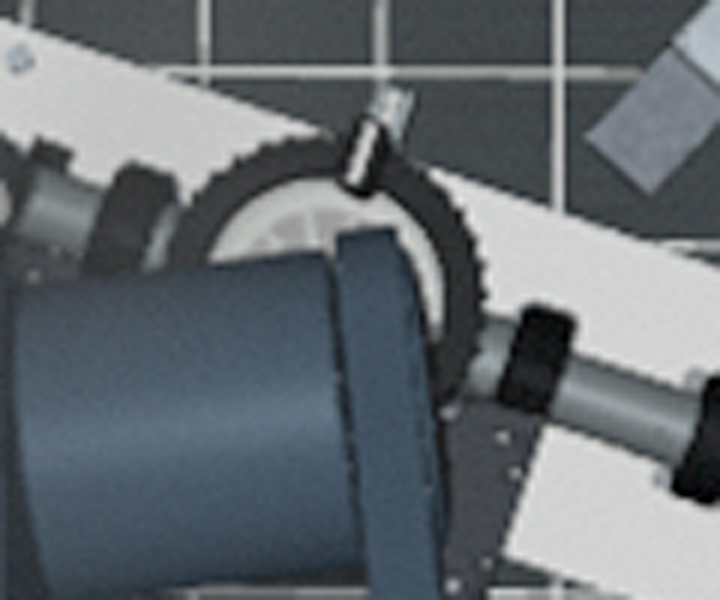

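Lug B's line runs from about (372,122) to (357,185) and meets the index bar at (396,105). I'll release, back off upward and measure the result in full view.

Emit:
play_rows(
  motion=[
    {"tx": 0,"ty": 0,"tz": 0,"yaw": 0,"grip": 0.3},
    {"tx": 0,"ty": 0,"tz": 0,"yaw": 0,"grip": 0.4},
    {"tx": 0,"ty": 0,"tz": 0,"yaw": 0,"grip": 0.4},
    {"tx": 0,"ty": 0,"tz": -0.1,"yaw": 0,"grip": 0.4},
    {"tx": 0,"ty": 0,"tz": -0.1,"yaw": 0,"grip": 0.4},
    {"tx": 0,"ty": 0,"tz": -0.1,"yaw": 0,"grip": 0.4},
    {"tx": -0.1,"ty": 0.1,"tz": 0,"yaw": 0,"grip": 0.4},
    {"tx": -0.1,"ty": 0.1,"tz": 0,"yaw": 0,"grip": 0.4},
    {"tx": -0.1,"ty": 0.1,"tz": 0,"yaw": 0,"grip": 0.4},
    {"tx": -0.1,"ty": 0.1,"tz": 0,"yaw": 0,"grip": 0.4},
  ],
)

```text
clock: 6.35
ee_pos: [0.3247, 0.0376, 0.2342]
eef_rot: [[0.949, -0.315, -0.0], [-0.315, -0.949, -0.0], [-0.0, 0.0, -1.0]]
wrist_force: [1.1, -0.6, 0.5]
opening: 0.0376
grip_force: 0.0
```

```bash
python3 - <<'E'
from h import *
go(.4652,-.0975,.124,-.29)
snap('top','t3')
a=cv2.imread('pics/t3.png')[205:325,250:410]
cv2.imwrite('pics/c3.png',cv2.resize(a,None,fx=5,fy=5,interpolation=cv2.INTER_CUBIC))
E
```

```text
clock 6.35 tool mm [175.9  84.  110.2] share [0.5863 0.2799 0.3673] yaw share (first shift, then yaw) -0.0097 F [ 1.1 -0.6  0.5] open 0.0376
```

View pics/c3.png

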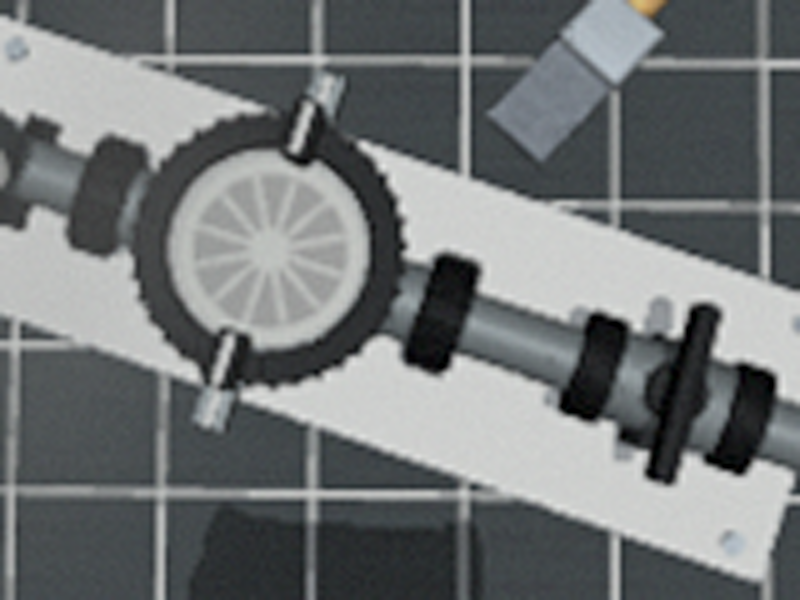

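Both lugs now stand in front of the index bars: lug lines at (301,129) and (226,356), bars at (327,91) and (212,408). The valve handle runs from (706,305) to (661,481). I'll compute the angle and move above the valve.

```bash
python3 - <<'E'
from h import *
P=lambda u,v,z: onz('top',250+u/5,205+v/5,z)
f=lambda a,b,z:(lambda A,B:(np.arctan2(*(B-A)[1::-1]),(A+B)/2))(P(*a,z),P(*b,z))
print(f((226,356),(301,129),.174),f((212,408),(327,91),.124),f((661,481),(706,305),.149))
E
```

```text
(np.float64(-0.3049946190203318), array([0.52986544, 0.09643279, 0.174     ])) (np.float64(-0.3342490703770497), array([0.52974364, 0.09612868, 0.124     ])) (np.float64(-0.2525848197457572), array([ 0.46423995, -0.09556385,  0.149     ]))
```

Emit:
play_rows(
  motion=[
    {"tx": 0.1,"ty": 0.047,"tz": 0,"yaw": 0,"grip": 0.45},
    {"tx": 0.1,"ty": 0.047,"tz": 0,"yaw": 0,"grip": 0.45},
    {"tx": 0.1,"ty": 0.047,"tz": 0,"yaw": 0,"grip": 0.45},
    {"tx": 0.1,"ty": 0.047,"tz": 0,"yaw": 0,"grip": 0.45},
    {"tx": 0.09,"ty": 0.045,"tz": 0,"yaw": -0.01,"grip": 0.45},
    {"tx": 0.09,"ty": 0.045,"tz": 0,"yaw": 0,"grip": 0.45},
    {"tx": 0,"ty": 0,"tz": 0,"yaw": 0,"grip": 0.45},
    {"tx": 0,"ty": 0,"tz": 0,"yaw": 0,"grip": 0.45},
  ],
)

```text
clock: 7.2
ee_pos: [0.4656, -0.0953, 0.234]
eef_rot: [[0.958, -0.286, -0.001], [-0.286, -0.958, 0.0], [-0.001, -0.0, -1.0]]
wrist_force: [-0.3, 0.5, 0.3]
opening: 0.0416
grip_force: 0.0
```

```bash
python3 -c "
from h import *
go(.4652,-.0975,.124,-.29)"
```

```text
clock 7.2 tool mm [  0.4   2.2 110. ] share [0.0012 0.0074 0.3668] yaw share (first shift, then yaw) -0.0001 F [-0.3  0.5  0.3] open 0.0416
```

Collar is about +0.02 rad off the mark, well inside tolerance. I'll descend onto the handle.

Emit:
play_rows(
  motion=[
    {"tx": 0,"ty": 0.004,"tz": 0.12,"yaw": -0.01,"grip": 0.45},
    {"tx": 0,"ty": 0,"tz": 0.12,"yaw": 0,"grip": 0.45},
    {"tx": 0,"ty": 0,"tz": 0.06,"yaw": 0,"grip": 0.45},
    {"tx": 0,"ty": 0,"tz": 0.05,"yaw": 0,"grip": 0.45},
    {"tx": 0,"ty": 0,"tz": 0,"yaw": 0,"grip": 0.45},
    {"tx": 0,"ty": 0,"tz": 0,"yaw": 0,"grip": 0.1},
    {"tx": 0,"ty": 0,"tz": 0,"yaw": 0,"grip": 0},
    {"tx": 0,"ty": 0,"tz": 0,"yaw": 0,"grip": 0},
    {"tx": 0,"ty": 0,"tz": 0,"yaw": 0,"grip": 0},
    {"tx": 0,"ty": 0,"tz": 0,"yaw": 0,"grip": 0},
  ],
  grip_force=25,
)

```text
clock: 8.2
ee_pos: [0.4657, -0.0965, 0.1297]
eef_rot: [[0.967, -0.255, 0.0], [-0.255, -0.967, -0.0], [0.0, 0.0, -1.0]]
wrist_force: [-0.0, -0.7, 0.0]
opening: 0.0064
grip_force: 0.0
```

Emit:
play_rows(
  motion=[
    {"tx": 0,"ty": 0,"tz": 0,"yaw": 0,"grip": 0},
    {"tx": 0,"ty": 0,"tz": 0,"yaw": 0,"grip": 0},
  ],
)

```text
clock: 8.4
ee_pos: [0.4656, -0.0965, 0.1295]
eef_rot: [[0.967, -0.255, 0.0], [-0.255, -0.967, -0.0], [0.0, 0.0, -1.0]]
wrist_force: [-0.7, -0.9, 1.4]
opening: 0.0002
grip_force: 0.0
```

```bash
python3 -c "
from h import *
go(.465,-.0965,.125,1.249);s=get_state();print(s['ee_pos'],s['grip_force'],s['joints'])"
```

```text
clock 8.4 tool mm [-0.6  0.2  4.5] share [-0.0018  0.0006  0.0149] yaw share (first shift, then yaw) -0.4797 F [-0.7 -0.9  1.4] open 0.0002
[ 0.46557842 -0.09647007  0.1294758 ] 0.0 [-3.02267944e-01  3.00161158e-01  1.90295779e+00 -1.06492064e-06
  9.38451482e-01  1.52661871e+00]
```

The fingers closed to zero, so the bar isn't between them. I'll look from both cameras.

```bash
python3 - <<'E'
from h import *
snap('top','t4');snap('side','s4')
a=cv2.imread('pics/t4.png')[235:335,340:440]; b=cv2.imread('pics/s4.png')[160:280,330:450]
cv2.imwrite('pics/c4.png',np.hstack([cv2.resize(a,(400,400)),cv2.resize(b,(400,400),interpolation=cv2.INTER_CUBIC)]))
E
```

```text
(no output)
```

View pics/c4.png

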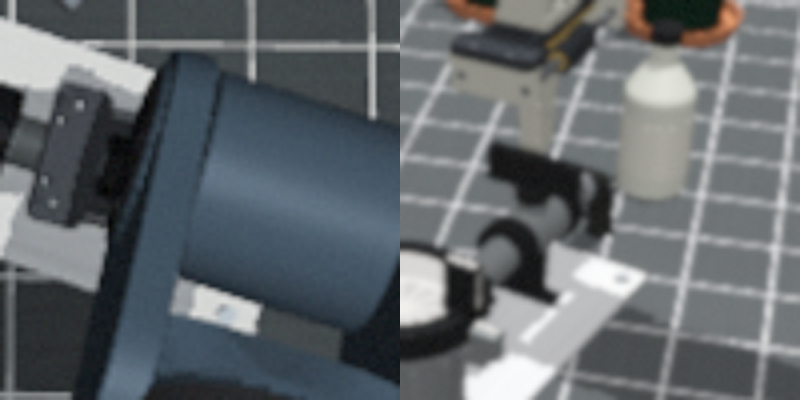

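The side view shows the closed fingers ending at the bar's top edge at (535,150), behind or above the bar, which spans (490,160) to (600,190). I'll project known points into the side view to find which.

```bash
python3 - <<'E'
from h import *
def proj(n,p):
    c=get_calibration(n); q=np.array(c['attitude']).T@(np.array(p)-c['origin']); return np.array([c['cx']+c['fx']*q[0]/-q[2],c['cy']-c['fy']*q[1]/-q[2],-q[2]])
crop=lambda p:((proj('side',p)[:2]-[330,160])*400/120+[400,0]).round(0)
s=get_state(); p=s['ee_pos']; R=s['eef_rot']
print('tcp',crop(p),proj('side',p)[2])
x=np.array([np.cos(-.26),np.sin(-.26),0]); c=np.array([.465,-.0965,.149])
for k in(-.043,0,.043): print('bar top',k,crop(c+k*x))
# side view before gripping: depth of bar from s0/s1 and now
d=np.load('pics/s4.npy')
def pt(u,v):
    o,r=ray('side',u,v); return (o+r*d[v,u]).round(4)
for u,v in((510,158),(540,180),(580,185),(535,110),(535,135)):
    U,V=int(330+(u-400)*.3),int(160+v*.3); print((u,v),pt(U,V))
E
```

```text
tcp [533. 175.] 1.2864940370321507
bar top -0.043 [582. 168.]
bar top 0 [535. 155.]
bar top 0.043 [488. 143.]
(510, 158) [ 0.4851 -0.0937  0.146 ]
(540, 180) [ 0.4581 -0.0895  0.1298]
(580, 185) [ 0.4245 -0.0891  0.1318]
(535, 110) [ 0.4656 -0.081   0.1991]
(535, 135) [ 0.4652 -0.0855  0.1753]
```

```bash
python3 - <<'E'
from h import *
d=np.load('pics/s4.npy'); im=cv2.imread('pics/s4.png')
for U in (367,370,373):
  for V in range(192,222,2):
    o,r=ray('side',U,V); print(U,V,(o+r*d[V,U]).round(3),im[V,U])
E
```

```text
367 192 [ 0.474 -0.079  0.202] [134 141 143]
367 194 [ 0.474 -0.082  0.194] [135 142 143]
367 196 [ 0.474 -0.084  0.187] [133 140 141]
367 198 [ 0.473 -0.083  0.182] [134 141 142]
367 200 [ 0.473 -0.084  0.175] [134 141 142]
367 202 [ 0.473 -0.085  0.168] [129 136 138]
367 204 [ 0.475 -0.095  0.156] [92 97 98]
367 206 [ 0.475 -0.101  0.147] [37 36 37]
367 208 [ 0.473 -0.09   0.147] [27 26 25]
367 210 [ 0.473 -0.092  0.139] [22 20 22]
367 212 [ 0.473 -0.092  0.133] [24 25 22]
367 214 [ 0.473 -0.096  0.124] [25 23 22]
367 216 [ 0.472 -0.089  0.122] [29 28 27]
367 218 [ 0.471 -0.087  0.117] [31 31 30]
367 220 [ 0.471 -0.086  0.111] [41 39 38]
370 192 [ 0.466 -0.08   0.203] [135 141 143]
370 194 [ 0.466 -0.083  0.195] [134 141 143]
370 196 [ 0.465 -0.082  0.189] [136 143 144]
370 198 [ 0.465 -0.08   0.184] [136 144 144]
370 200 [ 0.465 -0.085  0.175] [135 142 144]
370 202 [ 0.464 -0.081  0.172] [135 143 144]
370 204 [ 0.465 -0.085  0.163] [113 120 120]
370 206 [ 0.466 -0.095  0.151] [50 51 52]
370 208 [ 0.465 -0.094  0.146] [24 24 24]
370 210 [ 0.464 -0.089  0.142] [24 24 23]
370 212 [ 0.465 -0.095  0.132] [25 27 25]
370 214 [ 0.463 -0.087  0.13 ] [21 18 18]
370 216 [ 0.464 -0.093  0.121] [25 23 24]
370 218 [ 0.462 -0.085  0.119] [30 29 27]
370 220 [ 0.462 -0.084  0.113] [29 28 28]
373 192 [ 0.459 -0.087  0.2  ] [126 133 133]
373 194 [ 0.458 -0.088  0.193] [124 132 132]
373 196 [ 0.459 -0.095  0.183] [125 134 134]
373 198 [ 0.457 -0.084  0.183] [129 136 137]
373 200 [ 0.458 -0.092  0.173] [128 135 135]
373 202 [ 0.458 -0.093  0.166] [128 135 135]
373 204 [ 0.458 -0.094  0.159] [124 129 128]
373 206 [ 0.458 -0.097  0.151] [82 82 80]
373 208 [ 0.456 -0.088  0.15 ] [34 33 32]
373 210 [ 0.456 -0.09   0.143] [24 25 23]
373 212 [ 0.456 -0.09   0.136] [24 23 24]
373 214 [ 0.456 -0.091  0.129] [25 25 21]
373 216 [ 0.455 -0.089  0.124] [25 25 25]
373 218 [ 0.454 -0.088  0.118] [25 26 23]
373 220 [ 0.454 -0.09   0.111] [53 54 51]
```

```bash
python3 - <<'E'
from h import *
d=np.load('pics/s1.npy'); im=cv2.imread('pics/s1.png')
for V in range(196,232,2):
    U=357; o,r=ray('side',U,V); print(U,V,(o+r*d[V,U]).round(3),im[V,U])
a=im[185:235,325:395]; b=cv2.imread('pics/s4.png')[165:225,335:405]
cv2.imwrite('pics/c5.png',np.hstack([cv2.resize(a,(400,400),interpolation=cv2.INTER_CUBIC),cv2.resize(b,(400,400),interpolation=cv2.INTER_CUBIC)]))
E
```

```text
357 196 [0.455 0.155 0.315] [138 145 146]
357 198 [0.463 0.11  0.285] [135 143 143]
357 200 [0.463 0.109 0.28 ] [135 143 144]
357 202 [0.463 0.109 0.274] [136 144 145]
357 204 [0.463 0.11  0.27 ] [136 144 145]
357 206 [0.463 0.11  0.265] [136 144 144]
357 208 [0.462 0.11  0.259] [135 143 144]
357 210 [0.463 0.106 0.251] [135 143 143]
357 212 [0.463 0.107 0.247] [135 143 144]
357 214 [0.462 0.108 0.242] [135 143 143]
357 216 [0.463 0.105 0.235] [128 135 136]
357 218 [ 0.535 -0.27  -0.   ] [113 114 112]
357 220 [ 0.531 -0.253  0.003] [116 114 110]
357 222 [ 0.53  -0.246 -0.001] [144 141 138]
357 224 [ 0.526 -0.229  0.003] [124 122 119]
357 226 [ 0.495 -0.068  0.097] [85 83 79]
357 228 [ 0.492 -0.051  0.102] [52 51 50]
357 230 [ 0.493 -0.06   0.089] [60 59 57]
```

View pics/c5.png

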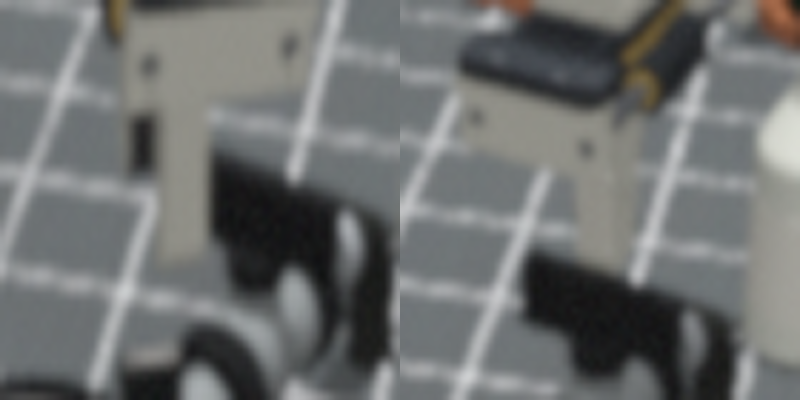

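The fingers' visible ends sit about 28 mm above the reported TCP height: tip near z 0.157 here, with 0.1295 reported, and the previous picture agrees. So the gripper closed just over the bar. I'll open, go about 28 mm deeper and close, watching the force.

Emit:
play_rows(
  motion=[
    {"tx": 0,"ty": 0,"tz": 0,"yaw": 0,"grip": 0.45},
    {"tx": 0,"ty": 0,"tz": 0,"yaw": 0,"grip": 0.45},
    {"tx": 0,"ty": 0,"tz": 0,"yaw": 0,"grip": 0.45},
    {"tx": 0,"ty": 0,"tz": 0,"yaw": 0,"grip": 0.45},
    {"tx": 0,"ty": 0,"tz": 0,"yaw": 0,"grip": 0.45},
    {"tx": 0,"ty": 0,"tz": 0.03,"yaw": 0,"grip": 0.45},
    {"tx": 0,"ty": 0,"tz": 0.02,"yaw": 0,"grip": 0.45},
    {"tx": 0,"ty": 0,"tz": 0,"yaw": 0,"grip": 0.45},
  ],
)

```text
clock: 9.3
ee_pos: [0.4649, -0.0962, 0.1132]
eef_rot: [[0.967, -0.255, -0.002], [-0.255, -0.967, 0.001], [-0.002, -0.0, -1.0]]
wrist_force: [0.1, -0.1, 0.4]
opening: 0.0416
grip_force: 0.0
```

Emit:
play_rows(
  motion=[
    {"tx": 0,"ty": 0,"tz": 0.02,"yaw": 0,"grip": 0.45},
    {"tx": 0,"ty": 0,"tz": 0.02,"yaw": 0,"grip": 0.45},
    {"tx": 0,"ty": 0,"tz": 0,"yaw": 0,"grip": 0.1},
    {"tx": 0,"ty": 0,"tz": 0,"yaw": 0,"grip": 0},
    {"tx": 0,"ty": 0,"tz": 0,"yaw": 0,"grip": 0},
    {"tx": 0,"ty": 0,"tz": 0,"yaw": 0,"grip": 0},
    {"tx": 0,"ty": 0,"tz": 0,"yaw": 0,"grip": 0},
    {"tx": 0,"ty": 0,"tz": 0,"yaw": 0,"grip": 0},
  ],
  grip_force=25,
)

```text
clock: 10.1
ee_pos: [0.4657, -0.0968, 0.1027]
eef_rot: [[0.967, -0.255, 0.0], [-0.255, -0.967, -0.001], [0.0, 0.0, -1.0]]
wrist_force: [-0.8, -3.6, 1.2]
opening: 0.0119
grip_force: 25.0
```

Gripped the bar at 11.9 mm. Turning it anticlockwise.

Emit:
play_rows(
  motion=[
    {"tx": 0,"ty": 0,"tz": 0,"yaw": -0.04,"grip": 0},
    {"tx": 0,"ty": 0,"tz": 0,"yaw": -0.04,"grip": 0},
    {"tx": 0,"ty": 0,"tz": 0,"yaw": -0.04,"grip": 0},
    {"tx": 0,"ty": 0,"tz": 0,"yaw": -0.04,"grip": 0},
    {"tx": 0,"ty": 0,"tz": 0,"yaw": -0.04,"grip": 0},
    {"tx": 0,"ty": 0,"tz": 0,"yaw": -0.04,"grip": 0},
  ],
)

```text
clock: 10.7
ee_pos: [0.4657, -0.0972, 0.1027]
eef_rot: [[0.877, 0.48, 0.0], [0.48, -0.877, -0.001], [-0.0, 0.001, -1.0]]
wrist_force: [-0.9, -6.7, 1.0]
opening: 0.0115
grip_force: 25.0
```

Emit:
play_rows(
  motion=[
    {"tx": 0,"ty": 0,"tz": 0,"yaw": -0.04,"grip": 0},
    {"tx": 0,"ty": 0,"tz": 0,"yaw": -0.04,"grip": 0},
    {"tx": 0,"ty": 0,"tz": 0,"yaw": -0.04,"grip": 0},
    {"tx": 0,"ty": 0,"tz": 0,"yaw": -0.04,"grip": 0},
    {"tx": 0,"ty": 0,"tz": 0,"yaw": -0.04,"grip": 0},
    {"tx": 0,"ty": 0,"tz": 0,"yaw": -0.036,"grip": 0},
    {"tx": 0,"ty": 0,"tz": 0,"yaw": 0,"grip": 0},
    {"tx": 0,"ty": 0,"tz": 0,"yaw": 0,"grip": 0},
    {"tx": 0,"ty": 0,"tz": 0,"yaw": 0,"grip": 0},
  ],
)

```text
clock: 11.6
ee_pos: [0.466, -0.0974, 0.1027]
eef_rot: [[0.327, 0.945, 0.001], [0.945, -0.327, -0.002], [-0.001, 0.002, -1.0]]
wrist_force: [0.5, -7.6, -1.4]
opening: 0.012
grip_force: 25.0
```

```bash
python3 -c "
from h import *
go(.465,-.0965,.103,1.249);s=get_state();print(s['ee_pos'],s['grip_force'],s['torque'])"
```

```text
clock 11.6 tool mm [ 0.5 -1.3 -0.3] share [ 0.0018 -0.0042 -0.0012] yaw share (first shift, then yaw) -0.0035 F [ 0.5 -7.6 -1.4] open 0.012
[ 0.46601526 -0.09743305  0.10265347] 25.016925036907196 [-1.50743122 -0.01210885  0.18655695]
```

Emit:
play_rows(
  motion=[
    {"tx": 0,"ty": 0,"tz": 0,"yaw": -0.008,"grip": 0},
    {"tx": 0,"ty": 0,"tz": 0,"yaw": 0,"grip": 0},
    {"tx": 0,"ty": 0,"tz": 0,"yaw": 0,"grip": 0.4},
    {"tx": 0,"ty": 0,"tz": 0,"yaw": 0,"grip": 0.4},
    {"tx": 0,"ty": 0,"tz": 0,"yaw": 0,"grip": 0.4},
    {"tx": 0,"ty": 0,"tz": 0,"yaw": 0,"grip": 0.4},
    {"tx": 0,"ty": 0,"tz": -0.1,"yaw": 0,"grip": 0.4},
    {"tx": 0,"ty": 0,"tz": -0.1,"yaw": 0,"grip": 0.4},
    {"tx": 0,"ty": 0,"tz": -0.1,"yaw": 0,"grip": 0.4},
    {"tx": 0,"ty": 0,"tz": -0.1,"yaw": 0,"grip": 0.4},
  ],
)

```text
clock: 12.6
ee_pos: [0.4654, -0.0963, 0.2237]
eef_rot: [[0.303, 0.953, -0.0], [0.953, -0.303, 0.0], [0.0, -0.0, -1.0]]
wrist_force: [-0.5, -0.0, -0.6]
opening: 0.0373
grip_force: 0.0
```

Emit:
play_rows(
  motion=[
    {"tx": 0,"ty": -0.1,"tz": 0,"yaw": 0,"grip": 0.4},
    {"tx": 0,"ty": -0.1,"tz": 0,"yaw": 0,"grip": 0.4},
    {"tx": 0,"ty": -0.1,"tz": 0,"yaw": 0,"grip": 0.4},
    {"tx": 0,"ty": -0.1,"tz": 0,"yaw": 0,"grip": 0.4},
    {"tx": 0,"ty": -0.1,"tz": 0,"yaw": 0,"grip": 0.4},
    {"tx": 0,"ty": 0,"tz": 0,"yaw": 0,"grip": 0.4},
    {"tx": 0,"ty": 0,"tz": 0,"yaw": 0,"grip": 0.4},
  ],
)

```text
clock: 13.3
ee_pos: [0.3229, -0.0509, 0.2228]
eef_rot: [[0.303, 0.953, 0.001], [0.953, -0.303, -0.0], [0.0, 0.001, -1.0]]
wrist_force: [0.1, -0.3, -1.0]
opening: 0.0369
grip_force: 0.0
```

```bash
python3 - <<'E'
from h import *
snap('top','t6')
a=cv2.imread('pics/t6.png')[190:340,250:450]
cv2.imwrite('pics/c6.png',cv2.resize(a,None,fx=4,fy=4,interpolation=cv2.INTER_CUBIC))
E
```

```text
(no output)
```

View pics/c6.png

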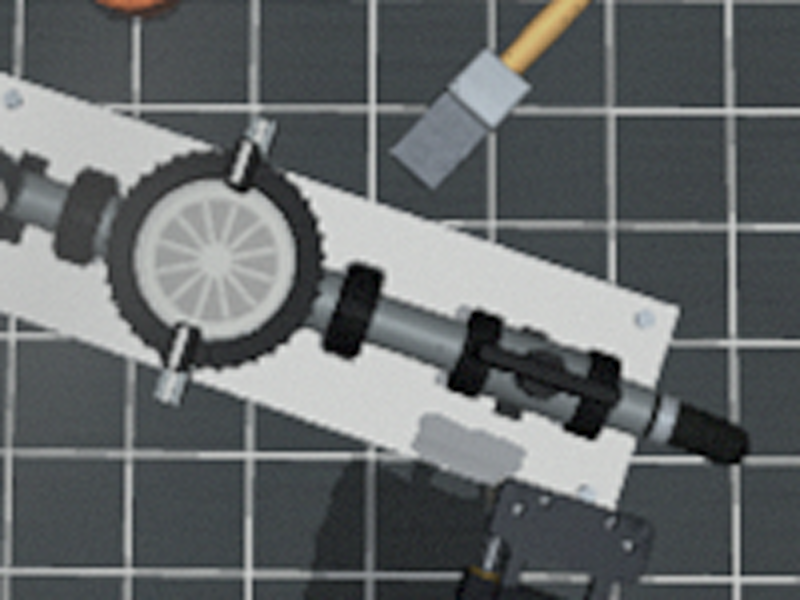

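The handle now lies along the pipe from about (483,352) to (608,390), and the lugs stand at the bars. I'll confirm the handle angle from depth before handing in.

```bash
python3 - <<'E'
from h import *
d=np.load('pics/t6.npy'); c=get_calibration('top')
v,u=np.mgrid[260:310,355:415]; z=d[v,u]
q=np.stack([(u-c['cx'])/c['fx']*z,-(v-c['cy'])/c['fy']*z,-z],-1)@np.array(c['attitude']).T+c['origin']
p=q[(q[...,2]>.135)&(q[...,2]<.165)&(np.hypot(q[...,0]-.465,q[...,1]+.0965)<.05)][:,:2].astype(np.float32)
l=cv2.fitLine(p,cv2.DIST_HUBER,0,.01,.01).ravel(); a=np.arctan2(l[1],l[0])%np.pi
print(len(p),np.ptp(p,0),a,'valve',a+.321)
if a+.321>1.5: print(hand_in())
E
```

```text
205 [0.03587791 0.08200179] 1.2454829 valve 1.5664829
the job is handed in; nothing more can be done
None
```

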